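Screw the lid back on the specimen jar

TASK

Put the lid back on the open specimen jar: take the larger of the two loose white lids, set it squarely on the jar's neck and screw it down (clockwise from above) until it is fully home against its stops, level and with the seal ring squeezed, then let go. Its lugs have to drop in between the thread starts first; if they ride on top of the threads they drop in only when the lid is turned backward, so work gently by feel and never force or cross-thread it. Leave everything else on the bench as it lies.

Things in the scene. Friction and masses are not known exactly. Their poses are not given: they have to be found in the camera images.
- lid_center (a point): The lid to fit: white ribbed plastic cap lying top up, 61 mm across, 18 mm high; this point is on its axis half-way up (9 mm above its lower edge), z along the axis. Weight about 50 g. Skirt inside 55.6 mm across, 15 mm deep under a flat ceiling; four lugs stand in from the skirt 1 to 4 mm above its lower edge, at the lid's +x, +y, -x and -y. Round, so gripped at any angle across the skirt.
- lid: Same lid; this origin is on its axis at the lower edge of the skirt, z up through its top. A press of 3 to 10 N is ample while the thread start is felt for; running down takes under 0.2 Nm, and 0.3 to 0.6 Nm against the stop is hand-tight.
- jar_mouth (a point): Centre of the open mouth, level with the glass rim; z up. A soft ring stands 3 mm above the rim. Height of lid_center over this point: about 0 to +4 mm with the lugs riding on the threads, or on a rib; -3 mm with lugs dropped between threads, lid resting on the ring; -5.5 mm fully home. Ring presses back about 3 N per mm; it is squeezed 2.5 mm when home, and threads hold by friction.
- jar: The jar: clear glass, 89 mm across, rim 151 mm above its foot, a dry heart specimen inside; held fast in a bolted clamp (150 x 130 mm plate, 116 mm collar up to 46 mm over the bench) so that it cannot move or turn. Origin at the foot's centre. Neck 45 mm across, threads 53 mm; shoulder begins 21 mm under the rim and falls away. Lid clearance 1.2 mm.
- jar_threads (a point): On the jar's axis, 7 mm under the rim, amid four equal threads. Each slopes down 4 mm clockwise over 60 deg to an upright rib 8 deg wide; then a 22 deg gap (lugs: 11 deg). Where the gaps lie round the neck differs from jar to jar and is not reported: at most a quarter turn back. In a gap the lid stops against a rib if turned back; home is 55 to 65 deg clockwise from there, a hard stop.
- small_lid: Bystander: a smaller white ribbed lid, 44 mm across, 14 mm high, for another jar. Origin at its underside's centre.
- forceps: Bystander: steel forceps lying in front of the jar, 130 mm long, 8 mm high; origin at the middle, on the bench.
- scalpel: Bystander: steel scalpel, 145 mm long; origin near its middle, on the bench.
- probe: Bystander: dissecting probe with a wooden handle, 165 mm long; origin near its middle, on the bench.
- petri_dish: Bystander: shut petri dish, 92 mm across, 15 mm high; origin at its underside's centre.
- small_jar: Bystander: small shut specimen jar, 57 mm across, 80 mm high; origin at its underside's centre.
There are look-alikes about, which are no part of the job. Leave any purple or yellow look-alike of the lid alone.

How it is judged:
By the outcome, as a careful person would: the job done as asked, in the order asked, and still so for the second after the job is handed in, with the robot touching nothing.
It also fails if it takes over 58 s, if anything falls off the work surface, if the arm or the gripper's body presses on something with over 40 N, if the wrist force passes 120 N, or if a joint passes its speed limit or range.

ROBOT

A 7-joint arm with a two-finger parallel gripper is mounted at the origin on the work surface. World frame = base frame: x ahead of the robot, y to its left, z up, the work surface at z = 0. Lengths are in m, angles in rad, forces in N, time in s.
With the tool pointing down it reaches from about 0.4 to 0.9 m from the base axis. Payload 5.5 kg.
Tool frame: the origin (TCP) lies on the centre line of the jaws, within the pads' length; the fingertips stand env.tip_reach ahead of it and the grasp point (between the pads) lies 11 mm behind it (env.tip_reach is the distance from the TCP to the fingertips, in m); z points along the fingers, y is the direction in which the jaws open and shut (so a half turn about z gives the same grasp; the last joint's range is limited). The gripper opens to 92 mm and grips with 3 to 60 N. Pads are 19 mm wide; open, the fingers measure 130 mm over their backs; the gripper's body (75 mm by 190 mm) begins 47 mm behind the grasp point.
Start: joints at [-0.922, 0.501, -0.427, 1.55, 0.221, 1.138, -0.21], TCP at [0.245, 0.602, 0.235] pointing down, gripper open.
Joint ranges: [-2.88, 2.88], [-0.31, 2.03], [-1.54, 1.56], [0.2, 2.42], [-1.41, 4.55], [0.19, 2.02], [-2.57, 2.57]. Speed limits (rad/s): [2.57, 2.57, 3.14, 3.14, 3.14, 3.14, 3.14].

INTERFACE

Orientations are given as [roll, pitch, yaw] about the fixed x, y, z axes, in that order (R = Rz(yaw) Ry(pitch) Rx(roll)).
In Python, from cell import monitor, vision, job, masks_of, landmark_of, env gives the robot as it stands.
- The arm moves only by the tool drive_tool, never from a script. Its argument "commands" is a list of rows, each an object of numbers: "grip": the closure, from -1 (fully open) to 1 (shut); "dx", "dy", "dz": the shift along the tool's x, y, z in mm; "ax", "ay", "az": the turn, a rotation vector about the tool's x, y, z in rad. In form: [{"grip": .., "dx": .., "dy": .., "dz": .., "ax": .., "ay": .., "az": ..}, ...]. A call has 1 to 10 rows; each row is the pose to reach, as a shift and turn from the pose commanded when the call began, along the tool's axes at that moment; what a row does not reach only later rows make up. A row lasts 1/10 s, in which the tool goes at most 50 mm and 8.59 degrees, less where a joint would pass 70% of its speed; a pose out of reach is approached as far as the arm can. A call with a gripper value outside its range is refused whole. The fingers move at their own pace and stop on an object; the grip force is fixed at half the most. Time passes only in rows, so rows that repeat a pose let the fingers close. It gives the time, the measured TCP pose, the force and the opening at its end, in the units of the state.
- monitor.sense(): the state, without advancing time (a new reading comes with each control period).
- vision.grab_frame(name): name is "side" or "top"; returns (picture, depth): 384x512x3 uint8, red, green, blue; 384x512 float32, m along the optical axis (not along the pixel's ray), 0 where there is no reading.
- vision.camera_params(name): a dict with "camera_matrix" (3x3 intrinsics, pixels), "k1" (the pictures are not rectified: a ray, as slopes to the right and down, at radius r is drawn at 1 + k1 r^2 times it, then the intrinsics apply), "cam_to_world" (4x4, takes a point from camera to world coordinates). Camera axes: x right, y up, looking along -z (the intrinsics and any distortion apply to the point x, -y, -z); pixel columns grow to the right and rows downward; lengths in m; the calibration is good to about 2 mm. A picture is of the moment at which its call begins. camera_params takes no time and is no camera call.
- job.finish_job(): hands the job in, once; it reports no verdict.
Trained networks look in the newest picture that a camera, given by its name, has taken for a name from the list of things; names that differ only in an ending like _2 or _b are one class to them, and where a whole thing is asked for, a point or a joint stands for the part that bears it (a point fixed in the world has none). Each returns a list of dicts, best first, with "confidence" (0 to 1); they miss things now and then, are a little off and sometimes report something else, mostly with a low value. They report only what shows in the picture. A call takes as long as a camera call. They do not tell look-alikes from the thing itself.
- masks_of(camera, thing): "mask" (384x512 bool, what is visible of it) and "point" ([column, row] in pixels, amid what is visible of it).
- landmark_of(camera, thing): "point" ([column, row] in pixels: a listed point, or the origin of a listed thing).
The state is a dict: "time": time; "joint_pos": joint angles; "joint_velocities": joint speeds; "effort": joint torques, N m; "tool_pos": TCP position; "ee_rot": TCP orientation; "force": force on the tool from outside, world axes, zero at the start; "ft_torque": the same for the moment, N m; "finger_gap": finger opening in m.
Only numpy, scipy, OpenCV 4.12 (cv2) and the standard library are available. Lean on these libraries where they do the work, as an engineer would, in place of code of your own. Each camera call takes 0.05 s, during which the arm holds its last target. There are 200 camera calls.

## Working session

There is one attempt and no reset: what is moved stays moved. The work goes in short steps, Python scripts to look and compute and a tool call to move; the robot and the scene stay as the last step left them, time stands still between calls to the robot, and variables do not carry over. Pictures are saved under pics/ and viewed, about 8 in all and at most 12, crops included, and the job is handed in when it is done.

Besides the shell and the picture viewer there is one more tool, called after "Request:" by a JSON object that holds its "op" and its "data". drive_tool: Moves the arm, as the interface text tells. Its arguments: {"type":"object","properties":{"commands":{"type":"array","items":{"type":"object","properties":{"grip":{"type":"number"},"dx":{"type":"number"},"dy":{"type":"number"},"dz":{"type":"number"},"ax":{"type":"number"},"ay":{"type":"number"},"az":{"type":"number"}}}}},"required":["commands"]}

```bash
ls; mkdir -p pics
cat > h.py <<'E'
import numpy as np, cv2
from cell import monitor, vision, job, masks_of, landmark_of, env
def px2ray(n,pt):
    p=vision.camera_params(n);K=np.array(p["camera_matrix"]);T=np.array(p["cam_to_world"])
    u=cv2.undistortPoints(np.array([[pt]],float),K,np.array([p["k1"],0,0,0.]))[0,0]
    return T[:3,3],T[:3,:3]@np.array([u[0],-u[1],-1.])
def at_z(n,pt,z):
    o,d=px2ray(n,pt);return o+d*(z-o[2])/d[2]
def at_d(n,pt,D):
    o,d=px2ray(n,pt);return o+d*D
def save(im,f): cv2.imwrite(f,im[:,:,::-1])
E
python3 - <<'E'
from h import *
ims=[]
for n in("top","side"):
    im,D=vision.grab_frame(n);ims.append(im)
    np.save(n+"D.npy",D)
    print(n,vision.camera_params(n)["cam_to_world"])
    for t in("lid_center","lid","jar_mouth","jar","small_lid"):
        for r in landmark_of(n,t)[:4]:
            c,w=r["point"];d=D[int(w),int(c)]
            print(n,t,np.round(r["point"],1),round(r["confidence"],2),np.round(at_d(n,r["point"],d),3), np.round(at_z(n,r["point"],{"lid_center":.009,"jar_mouth":.151}.get(t,0)),3))
    save(im,f"pics/{n}0.png")
print(monitor.sense(),env.tip_reach)
E
```

```text
pics
top [[ 2.21104345e-02  9.97689735e-01 -6.42364492e-02  4.59986488e-01]
 [-9.99755503e-01  2.20808713e-02 -1.17020655e-03  5.77650864e-03]
 [ 2.50893700e-04  6.42466174e-02  9.97934020e-01  1.12556390e+00]
 [ 0.00000000e+00  0.00000000e+00  0.00000000e+00  1.00000000e+00]]
top lid_center [356.6 227.1] 0.96 [ 0.436 -0.269  0.015] [ 0.436 -0.271  0.009]
top lid_center [374.5 189.5] 0.6 [ 0.534 -0.315  0.016] [ 0.535 -0.317  0.009]
top lid_center [334.1 195.4] 0.58 [ 0.516 -0.209  0.018] [ 0.517 -0.21   0.009]
top lid_center [272.6 189.3] 0.48 [ 0.524 -0.045  0.099] [ 0.529 -0.05   0.009]
top lid [371.9 187.7] 0.97 [ 0.539 -0.308  0.016] [ 0.54  -0.313  0.   ]
top lid [336.3 194.5] 0.71 [ 0.519 -0.215  0.014] [ 0.52  -0.218  0.   ]
top lid [356.2 229.5] 0.57 [ 0.43  -0.268  0.016] [ 0.429 -0.272  0.   ]
top jar_mouth [269.9 188.5] 0.61 [ 0.526 -0.039  0.098] [ 0.522 -0.036  0.151]
top jar [266.2 190. ] 0.65 [ 0.52  -0.029  0.125] [ 0.528 -0.033  0.   ]
top small_lid [128.1 210.7] 0.65 [0.465 0.326 0.011] [0.465 0.329 0.   ]
top small_lid [266.  190.9] 0.39 [ 0.518 -0.029  0.125] [ 0
[... 1014 characters left out ...]
oint_pos': array([-0.9218035 ,  0.50086994, -0.42696775,  1.55040617,  0.22077333,
        1.13827178, -0.21031648]), 'joint_velocities': array([ 1.71757222e-03,  4.97086889e-05, -8.76312671e-04,  1.99812588e-03,
       -2.70274835e-04,  2.61472821e-03,  1.70097331e-03]), 'effort': array([ 1.14236511e-03, -5.66089833e+01, -5.80540538e+00, -2.79360133e+01,
       -6.62293565e-02,  2.10551766e-02,  3.61816876e-05]), 'tool_pos': array([0.24456899, 0.60224229, 0.2347421 ]), 'ee_rot': array([ 3.14153492e+00, -4.18766417e-05,  2.75577414e+00]), 'force': array([0.54967756, 0.82129007, 0.29459355]), 'ft_torque': array([-0.01859723,  0.0231769 ,  0.0491921 ]), 'finger_gap': 0.09179821721289193} 0.008
```

View pics/top0.png

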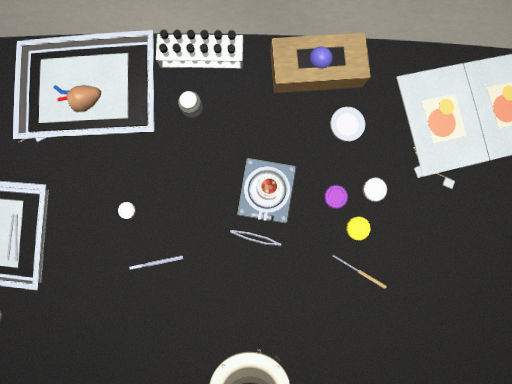

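View pics/side0.png

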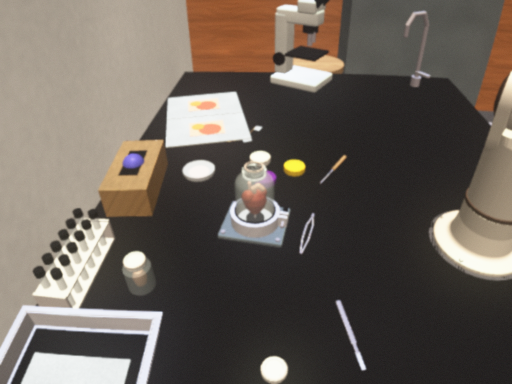

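The larger white lid is at top-view pixel (375,189) and the smaller one at (127,210). Purple (336,196) and yellow (358,228) are look-alikes. The jar is at about (268,188). Next I'll refine the lid and jar mouth positions.

Run:
```python
from h import *
ims={n:vision.grab_frame(n)[0] for n in("top","side")}
im=ims["top"]
def blob(im,c,r,th):
    x,y=c;s=im[y-r:y+r,x-r:x+r].min(2)>th
    n,l,st,ce=cv2.connectedComponentsWithStats(s.astype(np.uint8));k=1+np.argmax(st[1:,4]);return ce[k]+[x-r,y-r],st[k]
for c in((375,189),(127,210)):
    p,st=blob(im,c,20,130);print(p,st,at_z("top",p,.016))
for t in("jar_mouth","jar_threads"):
  for n in ims:
    print(n,t,[(np.round(r["point"],1),round(r["confidence"],2),np.round(at_z(n,r["point"],.151 if t=="jar_mouth" else .144),4)) for r in landmark_of(n,t)[:2]])
a=cv2.resize(im[150:230,228:308],(640,640)[:2],interpolation=cv2.INTER_CUBIC)[:560]
b=cv2.resize(ims["side"][145:225,215:295],(640,640),interpolation=cv2.INTER_CUBIC)[:560]
out=np.hstack([cv2.resize(a,(400,350)),cv2.resize(b,(400,350))]);save(out,"pics/crop.png")
```

```text
[375.03448276 189.01609195] [  9   9  23  23 435] [ 0.53552858 -0.31684231  0.016     ]
[125.85775862 209.86206897] [ 11  12  17  17 232] [0.46690574 0.330356   0.016     ]
top jar_mouth [(array([268. , 188.4]), 0.85, array([ 0.5223, -0.0321,  0.151 ]))]
side jar_mouth [(array([255.4, 167.3]), 0.72, array([ 0.5244, -0.0533,  0.151 ]))]
top jar_threads [(array([270. , 184.6]), 0.62, array([ 0.5316, -0.0368,  0.144 ]))]
side jar_threads [(array([254.6, 172.4]), 0.67, array([ 0.5255, -0.0435,  0.144 ]))]
```

View pics/crop.png

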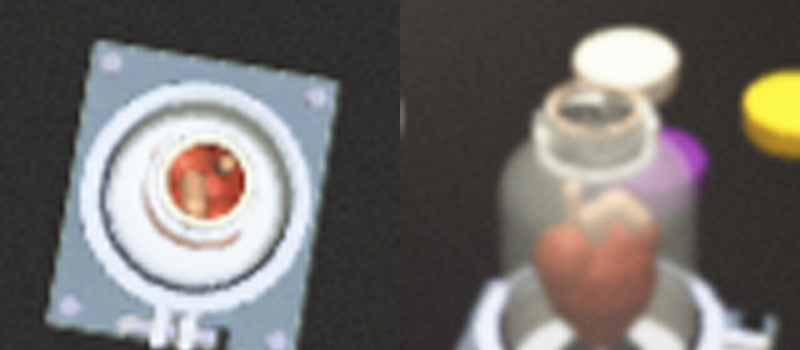

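Run:
```python
from h import *
im,_=vision.grab_frame("top");sd,D=vision.grab_frame("side")
pt=(268.8,185.6);ps=(253.6,166.2)
o1,d1=px2ray("top",pt);o2,d2=px2ray("side",ps)
s=np.linalg.lstsq(np.c_[d1,-d2],o2-o1,rcond=None)[0]
print(o1+s[0]*d1,o2+s[1]*d2)
for z in(.151,.154,.16):print(z,at_z("top",pt,z),at_z("side",ps,z))
# collar ring: centre in crop (195,197)/5
print("collar",at_z("top",(228+39-.4,150+39.4-.4),.046))
# red/tan opening centroid in top
hsv=cv2.cvtColor(im,cv2.COLOR_RGB2HSV);m=np.zeros(hsv.shape[:2],np.uint8);m[165:205,250:290]=(hsv[165:205,250:290,1]>90)
n,l,st,ce=cv2.connectedComponentsWithStats(m);k=1+np.argmax(st[1:,4]);print(ce[k],st[k])
# white lid in side
x,y=260,158;mm=sd[y-12:y+12,x-16:x+16].min(2)>150
print("lid side", [ (np.array(c)+[x-16,y-12],at_z("side",np.array(c)+[x-16,y-12],.016)) for c in [np.argwhere(mm)[:,::-1].mean(0)]])
```

```text
[ 0.52759042 -0.03317381  0.16709675] [ 0.52642949 -0.03323149  0.16701721]
0.151 [ 0.52872578 -0.03382795  0.151     ] [ 0.52873168 -0.05748032  0.151     ]
0.154 [ 0.52851418 -0.03370604  0.154     ] [ 0.52830048 -0.05293855  0.154     ]
0.16 [ 0.52809098 -0.03346221  0.16      ] [ 0.52743809 -0.04385501  0.16      ]
collar [ 0.52746541 -0.0327435   0.046     ]
[268.85635359 185.86187845] [262 179  15  15 181]
lid side [(array([258.46594982, 159.00358423]), array([ 0.53699057, -0.30110333,  0.016     ]))]
```

Request:
{"op": "drive_tool", "data": {"commands": [{"grip":-1,"dz":-40}]}}

```text
validation failed for argument at $.co...
```

Request:
{"op": "drive_tool", "data": {"commands": [{"grip":-1.0,"dx":0.0,"dy":0.0,"dz":-50.0,"ax":0.0,"ay":0.0,"az":0.0},{"grip":-1.0,"dx":-320.0,"dy":-250.0,"dz":-60.0,"ax":0.0,"ay":0.0,"az":0.0},{"grip":-1.0,"dx":-320.0,"dy":-250.0,"dz":-60.0,"ax":0.0,"ay":0.0,"az":0.0},{"grip":-1.0,"dx":-320.0,"dy":-250.0,"dz":-60.0,"ax":0.0,"ay":0.0,"az":0.0},{"grip":-1.0,"dx":-320.0,"dy":-250.0,"dz":-60.0,"ax":0.0,"ay":0.0,"az":0.0},{"grip":-1.0,"dx":-320.0,"dy":-250.0,"dz":-60.0,"ax":0.0,"ay":0.0,"az":0.0},{"grip":-1.0,"dx":-320.0,"dy":-250.0,"dz":-60.0,"ax":0.0,"ay":0.0,"az":0.0},{"grip":-1.0,"dx":-320.0,"dy":-250.0,"dz":-60.0,"ax":0.0,"ay":0.0,"az":0.0},{"grip":-1.0,"dx":-320.0,"dy":-250.0,"dz":-60.0,"ax":0.0,"ay":0.0,"az":0.0},{"grip":-1.0,"dx":-320.0,"dy":-250.0,"dz":-60.0,"ax":0.0,"ay":0.0,"az":0.0}]}}

```text
time: 2.0
tool_pos: [0.4508, 0.243, 0.295]
ee_rot: [-3.14, 0.003, 2.745]
force: [0.8, 0.2, -0.5]
finger_gap: 0.092
```

Request:
{"op": "drive_tool", "data": {"commands": [{"grip":-1.0,"dx":-289.0,"dy":-487.0,"dz":0.0,"ax":0.0,"ay":0.0,"az":0.15},{"grip":-1.0,"dx":-289.0,"dy":-487.0,"dz":0.0,"ax":0.0,"ay":0.0,"az":0.3},{"grip":-1.0,"dx":-289.0,"dy":-487.0,"dz":0.0,"ax":0.0,"ay":0.0,"az":0.45},{"grip":-1.0,"dx":-289.0,"dy":-487.0,"dz":0.0,"ax":0.0,"ay":0.0,"az":0.6},{"grip":-1.0,"dx":-289.0,"dy":-487.0,"dz":0.0,"ax":0.0,"ay":0.0,"az":0.75},{"grip":-1.0,"dx":-289.0,"dy":-487.0,"dz":0.0,"ax":0.0,"ay":0.0,"az":0.75},{"grip":-1.0,"dx":-289.0,"dy":-487.0,"dz":0.0,"ax":0.0,"ay":0.0,"az":0.75},{"grip":-1.0,"dx":-289.0,"dy":-487.0,"dz":0.0,"ax":0.0,"ay":0.0,"az":0.75},{"grip":-1.0,"dx":-289.0,"dy":-487.0,"dz":0.0,"ax":0.0,"ay":0.0,"az":0.75},{"grip":-1.0,"dx":-289.0,"dy":-487.0,"dz":0.0,"ax":0.0,"ay":0.0,"az":0.75}]}}

```text
time: 3.0
tool_pos: [0.522, -0.2456, 0.295]
ee_rot: [3.141, 0.0, 2.007]
force: [1.6, -0.2, 0.6]
finger_gap: 0.0918
```

```bash
cat >> h.py <<'E'
from scipy.spatial.transform import Rotation as R
def st(target=None):
    s=monitor.sense();Rm=R.from_euler("xyz",s["ee_rot"])
    print("t",round(s["time"],2),"p",np.round(s["tool_pos"],4),"rpy",np.round(s["ee_rot"],4),"q",np.round(s["joint_pos"],2),"F",np.round(s["force"],2),"T",np.round(s["ft_torque"],3),"gap",round(s["finger_gap"],4))
    if target is not None: print("tool shift mm",np.round(Rm.inv().apply(np.array(target)-s["tool_pos"])*1000,1))
    tilt=Rm.apply([0,0,1]);print("axis",np.round(tilt,4),"tool-tilt fix ax,ay",np.round(Rm.inv().apply(np.cross(tilt,[0,0,-1])),4))
E
python3 -c "
from h import *
st([.536,-.316,.06])"
```

```text
t 3.0 p [ 0.522  -0.2456  0.295 ] rpy [3.1409e+00 3.0000e-04 2.0068e+00] q [ 0.26  0.28  0.17  1.69 -0.05  1.17  0.87] F [ 1.57 -0.18  0.58] T [-0.004 -0.057  0.024] gap 0.0918
tool shift mm [-69.7 -17.2 235. ]
axis [ 8.e-04  0.e+00 -1.e+00] tool-tilt fix ax,ay [ 0.0007  0.0003 -0.    ]
```

Request:
{"op": "drive_tool", "data": {"commands": [{"grip":-1.0,"dx":-70.0,"dy":-17.0,"dz":60.0,"ax":0.0,"ay":0.0,"az":0.0},{"grip":-1.0,"dx":-70.0,"dy":-17.0,"dz":120.0,"ax":0.0,"ay":0.0,"az":0.0},{"grip":-1.0,"dx":-70.0,"dy":-17.0,"dz":180.0,"ax":0.0,"ay":0.0,"az":0.0},{"grip":-1.0,"dx":-70.0,"dy":-17.0,"dz":225.0,"ax":0.0,"ay":0.0,"az":0.0},{"grip":-1.0,"dx":-70.0,"dy":-17.0,"dz":225.0,"ax":0.0,"ay":0.0,"az":0.0},{"grip":-1.0,"dx":-70.0,"dy":-17.0,"dz":225.0,"ax":0.0,"ay":0.0,"az":0.0},{"grip":-1.0,"dx":-70.0,"dy":-17.0,"dz":225.0,"ax":0.0,"ay":0.0,"az":0.0}]}}

```text
time: 3.7
tool_pos: [0.5354, -0.3142, 0.0693]
ee_rot: [-3.14, -0.002, 2.006]
force: [1.0, -0.4, 1.3]
finger_gap: 0.0921
```

Run:
```python
from h import *
st([.536,-.316,.011])
im,_=vision.grab_frame("top");s2,_=vision.grab_frame("side")
save(np.hstack([cv2.resize(im[150:250,315:415],(400,400)),cv2.resize(s2[110:210,210:310],(400,400))]),"pics/app.png")
```

```text
t 3.7 p [ 0.5354 -0.3142  0.0693] rpy [-3.1403e+00 -1.9000e-03  2.0061e+00] q [ 0.37  0.62  0.16  1.76 -0.13  0.78  1.03] F [ 0.98 -0.38  1.27] T [-0.136 -0.009  0.048] gap 0.0921
tool shift mm [-2.  -0.2 58.3]
axis [-0.0019  0.0012 -1.    ] tool-tilt fix ax,ay [-0.0013 -0.0019 -0.    ]
```

View pics/app.png

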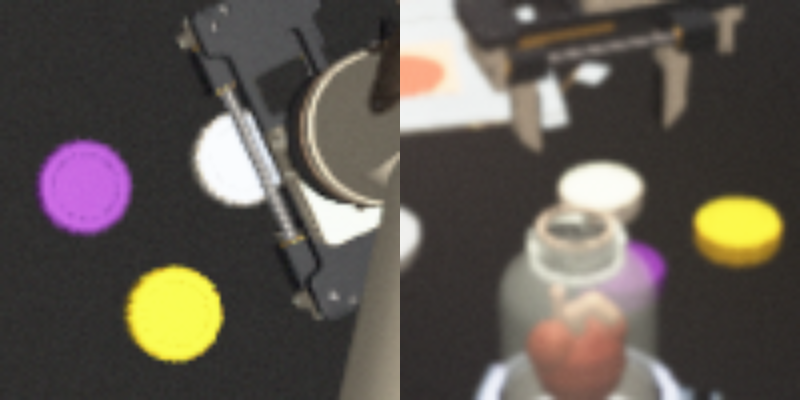

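The lid sits between the open jaws, and purple and yellow are clear of them. I'll descend and close.

Request:
{"op": "drive_tool", "data": {"commands": [{"grip":-1.0,"dx":-1.0,"dy":0.0,"dz":40.0,"ax":0.0,"ay":0.0,"az":0.0},{"grip":-1.0,"dx":-1.0,"dy":0.0,"dz":58.0,"ax":0.0,"ay":0.0,"az":0.0},{"grip":-1.0,"dx":-1.0,"dy":0.0,"dz":58.0,"ax":0.0,"ay":0.0,"az":0.0},{"grip":0.0,"dx":-1.0,"dy":0.0,"dz":58.0,"ax":0.0,"ay":0.0,"az":0.0},{"grip":0.5,"dx":-1.0,"dy":0.0,"dz":58.0,"ax":0.0,"ay":0.0,"az":0.0},{"grip":0.5,"dx":-1.0,"dy":0.0,"dz":58.0,"ax":0.0,"ay":0.0,"az":0.0},{"grip":0.5,"dx":-1.0,"dy":0.0,"dz":58.0,"ax":0.0,"ay":0.0,"az":0.0},{"grip":0.5,"dx":-1.0,"dy":0.0,"dz":58.0,"ax":0.0,"ay":0.0,"az":0.0},{"grip":0.5,"dx":-1.0,"dy":0.0,"dz":58.0,"ax":0.0,"ay":0.0,"az":0.0}]}}

```text
time: 4.7
tool_pos: [0.5366, -0.316, 0.0126]
ee_rot: [3.141, 0.001, 2.006]
force: [-1.1, -0.0, 6.4]
finger_gap: 0.0609
```

```bash
python3 -c "
from h import *
st()"
```

```text
t 4.7 p [ 0.5366 -0.316   0.0126] rpy [3.1409e+00 8.0000e-04 2.0059e+00] q [ 0.38  0.7   0.14  1.77 -0.14  0.68  1.04] F [-1.12 -0.03  6.36] T [0.011 0.238 0.006] gap 0.0609
axis [ 1.e-03 -5.e-04 -1.e+00] tool-tilt fix ax,ay [ 0.0007  0.0008 -0.    ]
```

Request:
{"op": "drive_tool", "data": {"commands": [{"grip":-0.7,"dx":0.0,"dy":0.0,"dz":-1.0,"ax":0.0,"ay":0.0,"az":0.0},{"grip":-0.7,"dx":0.0,"dy":0.0,"dz":-1.0,"ax":0.0,"ay":0.0,"az":0.0},{"grip":-0.7,"dx":0.0,"dy":0.0,"dz":-1.0,"ax":0.0,"ay":0.0,"az":0.15},{"grip":-0.7,"dx":0.0,"dy":0.0,"dz":-1.0,"ax":0.0,"ay":0.0,"az":0.3},{"grip":-0.7,"dx":0.0,"dy":0.0,"dz":-1.0,"ax":0.0,"ay":0.0,"az":0.45},{"grip":-0.7,"dx":0.0,"dy":0.0,"dz":-1.0,"ax":0.0,"ay":0.0,"az":0.6},{"grip":-0.7,"dx":0.0,"dy":0.0,"dz":-1.0,"ax":0.0,"ay":0.0,"az":0.75},{"grip":-0.7,"dx":0.0,"dy":0.0,"dz":-1.0,"ax":0.0,"ay":0.0,"az":0.9},{"grip":-0.7,"dx":0.0,"dy":0.0,"dz":-1.0,"ax":0.0,"ay":0.0,"az":1.05},{"grip":-0.7,"dx":0.0,"dy":0.0,"dz":-1.0,"ax":0.0,"ay":0.0,"az":1.05}]}}

```text
time: 5.7
tool_pos: [0.5359, -0.3153, 0.0122]
ee_rot: [-3.141, 0.001, 0.955]
force: [0.4, -0.2, -0.6]
finger_gap: 0.078
```

```bash
python3 -c "
from h import *
st([.5366,-.316,.0126])"
```

```text
t 5.7 p [ 0.5359 -0.3153  0.0122] rpy [-3.1408e+00  6.0000e-04  9.5500e-01] q [ 0.19  0.74  0.4   1.77 -0.41  0.72  0.2 ] F [ 0.39 -0.23 -0.55] T [-0.114  0.083 -0.006] gap 0.078
tool shift mm [-0.2  0.9 -0.4]
axis [-1.e-03 -1.e-04 -1.e+00] tool-tilt fix ax,ay [-0.0008  0.0006 -0.    ]
```

Request:
{"op": "drive_tool", "data": {"commands": [{"grip":0.5,"dx":0.0,"dy":0.5,"dz":0.0,"ax":0.0,"ay":0.0,"az":0.0},{"grip":0.5,"dx":0.0,"dy":0.5,"dz":0.0,"ax":0.0,"ay":0.0,"az":0.0},{"grip":0.5,"dx":0.0,"dy":0.5,"dz":0.0,"ax":0.0,"ay":0.0,"az":0.0},{"grip":0.5,"dx":0.0,"dy":0.5,"dz":0.0,"ax":0.0,"ay":0.0,"az":0.0},{"grip":0.5,"dx":0.0,"dy":0.5,"dz":0.0,"ax":0.0,"ay":0.0,"az":0.0}]}}

```text
time: 6.2
tool_pos: [0.5364, -0.3161, 0.0127]
ee_rot: [-3.141, -0.0, 0.956]
force: [-0.6, 0.5, -0.7]
finger_gap: 0.0603
```

```bash
python3 -c "
from h import *
st()
import time
"
```

```text
t 6.2 p [ 0.5364 -0.3161  0.0127] rpy [-3.1414e+00 -1.0000e-04  9.5620e-01] q [ 0.19  0.74  0.4   1.77 -0.41  0.72  0.2 ] F [-0.56  0.48 -0.74] T [-0.098  0.108  0.036] gap 0.0603
axis [-1.e-04  2.e-04 -1.e+00] tool-tilt fix ax,ay [-0.0002 -0.0001  0.    ]
```

Request:
{"op": "drive_tool", "data": {"commands": [{"grip":0.5,"dx":0.0,"dy":0.0,"dz":-50.0,"ax":0.0,"ay":0.0,"az":0.0},{"grip":0.5,"dx":0.0,"dy":0.0,"dz":-100.0,"ax":0.0,"ay":0.0,"az":0.0},{"grip":0.5,"dx":20.0,"dy":-15.0,"dz":-150.0,"ax":0.0,"ay":0.0,"az":0.0},{"grip":0.5,"dx":40.0,"dy":-30.0,"dz":-200.0,"ax":0.0,"ay":0.0,"az":0.0},{"grip":0.5,"dx":80.0,"dy":-60.0,"dz":-200.0,"ax":0.0,"ay":0.0,"az":0.0},{"grip":0.5,"dx":120.0,"dy":-90.0,"dz":-200.0,"ax":0.0,"ay":0.0,"az":0.0},{"grip":0.5,"dx":160.0,"dy":-120.0,"dz":-200.0,"ax":0.0,"ay":0.0,"az":0.0},{"grip":0.5,"dx":195.0,"dy":-146.0,"dz":-200.0,"ax":0.0,"ay":0.0,"az":0.0},{"grip":0.5,"dx":226.0,"dy":-170.0,"dz":-200.0,"ax":0.0,"ay":0.0,"az":0.0},{"grip":0.5,"dx":226.0,"dy":-170.0,"dz":-200.0,"ax":0.0,"ay":0.0,"az":0.0}]}}

```text
time: 7.2
tool_pos: [0.5277, -0.0256, 0.2125]
ee_rot: [-3.139, -0.003, 0.966]
force: [-0.4, -0.2, -1.2]
finger_gap: 0.0606
```

Run:
```python
from h import *
st([.5275,-.033,.2])
im,_=vision.grab_frame("top");s2,_=vision.grab_frame("side")
save(np.hstack([cv2.resize(im[140:240,218:318],(400,400)),cv2.resize(s2[120:200,210:290],(400,400),interpolation=cv2.INTER_CUBIC)]),"pics/over.png")
```

```text
t 7.2 p [ 0.5277 -0.0256  0.2125] rpy [-3.1388e+00 -2.6000e-03  9.6640e-01] q [-0.39  0.3   0.47  1.9  -0.17  0.98 -0.45] F [-0.42 -0.17 -1.21] T [-0.082  0.036  0.012] gap 0.0606
tool shift mm [-6.2  4.1 12.4]
axis [-8.0e-04  3.7e-03 -1.0e+00] tool-tilt fix ax,ay [-0.0028 -0.0026  0.    ]
```

View pics/over.png

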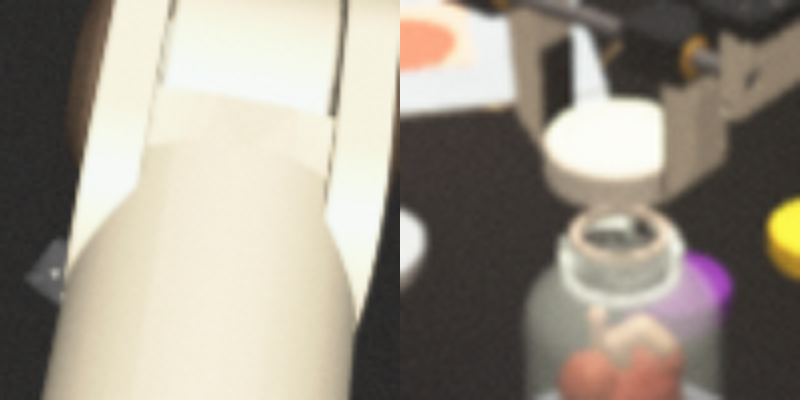

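Request:
{"op": "drive_tool", "data": {"commands": [{"grip":0.5,"dx":0.0,"dy":0.0,"dz":10.0,"ax":0.0,"ay":0.0,"az":0.0},{"grip":0.5,"dx":0.0,"dy":0.0,"dz":10.0,"ax":0.0,"ay":0.0,"az":0.0},{"grip":0.5,"dx":0.0,"dy":0.0,"dz":10.0,"ax":0.0,"ay":0.0,"az":0.0},{"grip":0.5,"dx":0.0,"dy":0.0,"dz":10.0,"ax":0.0,"ay":0.0,"az":0.0}]}}

```text
time: 7.7
tool_pos: [0.528, -0.0345, 0.2025]
ee_rot: [-3.141, 0.0, 0.954]
force: [0.1, -0.4, -0.0]
finger_gap: 0.0605
```

Run:
```python
from h import *
st([.5285,-.033,.2])
s2,D=vision.grab_frame("side")
p=vision.camera_params("side");K=np.array(p["camera_matrix"]);T=np.linalg.inv(p["cam_to_world"])
def proj(P):
    c=(T@np.append(P,1))[:3];x=np.array([c[0],-c[1]])/-c[2];x=x*(1+p["k1"]*(x@x));return K[:2,:2]@x+K[:2,2]
t=monitor.sense()["tool_pos"]
print("lid top pred",proj(t+[0,0,.0052]),"rim pred at .164",proj([.5285,-.033,.164]), "px/m in x,y,z",[(proj(t+np.eye(3)[i]*.01)-proj(t)).round(2) for i in range(3)])
x0,y0=225,110;c=s2[y0:y0+70,x0:x0+64]
a=cv2.resize(c,None,fx=8,fy=8,interpolation=cv2.INTER_CUBIC);save(a,"pics/big.png");print(a.shape)
```

```text
t 7.7 p [ 0.528  -0.0345  0.2025] rpy [-3.1415e+00  5.0000e-04  9.5390e-01] q [-0.38  0.31  0.47  1.91 -0.17  0.96 -0.44] F [ 0.09 -0.37 -0.  ] T [-0.076  0.086 -0.015] gap 0.0605
tool shift mm [ 1.6 -0.4  2.5]
axis [-4.e-04 -3.e-04 -1.e+00] tool-tilt fix ax,ay [-0.0001  0.0005 -0.    ]
lid top pred [252.48393097 149.49272723] rim pred at .164 [252.65588409 167.40480714] px/m in x,y,z [array([-4.76, -0.13]), array([-0.41,  2.5 ]), array([-0.09, -4.13])]
(560, 512, 3)
```

View pics/big.png

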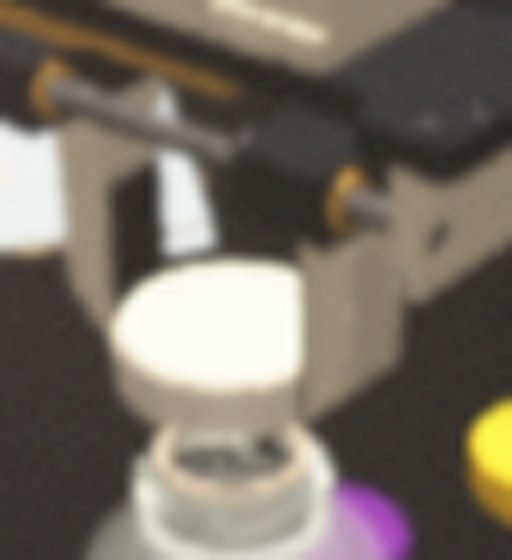

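The lid's top face is centred over the neck: in the side view the lid's column is about 253.1 and the jar's about 253.6, with the small offset explained by perspective. I'll descend by feel.

Request:
{"op": "drive_tool", "data": {"commands": [{"grip":0.5,"dx":0.5,"dy":0.5,"dz":15.0,"ax":0.0,"ay":0.0,"az":0.0},{"grip":0.5,"dx":0.5,"dy":0.5,"dz":25.0,"ax":0.0,"ay":0.0,"az":0.0},{"grip":0.5,"dx":0.5,"dy":0.5,"dz":25.0,"ax":0.0,"ay":0.0,"az":0.0},{"grip":0.5,"dx":0.5,"dy":0.5,"dz":25.0,"ax":0.0,"ay":0.0,"az":0.0}]}}

```text
time: 8.15
tool_pos: [0.5285, -0.0334, 0.1776]
ee_rot: [-3.141, 0.001, 0.956]
force: [0.6, -0.4, 0.2]
finger_gap: 0.0604
```

Request:
{"op": "drive_tool", "data": {"commands": [{"grip":0.5,"dx":0.0,"dy":0.0,"dz":1.0,"ax":0.0,"ay":0.0,"az":0.0},{"grip":0.5,"dx":0.0,"dy":0.0,"dz":2.0,"ax":0.0,"ay":0.0,"az":0.0},{"grip":0.5,"dx":0.0,"dy":0.0,"dz":3.0,"ax":0.0,"ay":0.0,"az":0.0}]}}

```text
time: 8.45
tool_pos: [0.529, -0.0332, 0.175]
ee_rot: [3.141, -0.001, 0.956]
force: [-0.1, -0.1, 0.1]
finger_gap: 0.0603
```

Request:
{"op": "drive_tool", "data": {"commands": [{"grip":0.5,"dx":0.0,"dy":0.0,"dz":1.0,"ax":0.0,"ay":0.0,"az":0.0},{"grip":0.5,"dx":0.0,"dy":0.0,"dz":2.0,"ax":0.0,"ay":0.0,"az":0.0},{"grip":0.5,"dx":0.0,"dy":0.0,"dz":2.0,"ax":0.0,"ay":0.0,"az":0.0}]}}

```text
time: 8.75
tool_pos: [0.5286, -0.0332, 0.1726]
ee_rot: [-3.141, 0.0, 0.956]
force: [-1.3, 0.1, -0.3]
finger_gap: 0.061
```

Request:
{"op": "drive_tool", "data": {"commands": [{"grip":0.5,"dx":0.0,"dy":0.0,"dz":1.0,"ax":0.0,"ay":0.0,"az":0.0},{"grip":0.5,"dx":0.0,"dy":0.0,"dz":1.0,"ax":0.0,"ay":0.0,"az":0.0}]}}

```text
time: 8.95
tool_pos: [0.5286, -0.0332, 0.1716]
ee_rot: [-3.141, 0.0, 0.956]
force: [-0.3, 1.0, -1.0]
finger_gap: 0.0609
```

Request:
{"op": "drive_tool", "data": {"commands": [{"grip":0.5,"dx":0.0,"dy":0.0,"dz":1.0,"ax":0.0,"ay":0.0,"az":0.0},{"grip":0.5,"dx":0.0,"dy":0.0,"dz":1.0,"ax":0.0,"ay":0.0,"az":0.0}]}}

```text
time: 9.15
tool_pos: [0.5286, -0.0331, 0.1706]
ee_rot: [-3.141, 0.0, 0.956]
force: [0.4, -0.2, -0.7]
finger_gap: 0.0605
```

Request:
{"op": "drive_tool", "data": {"commands": [{"grip":0.5,"dx":0.0,"dy":0.0,"dz":1.0,"ax":0.0,"ay":0.0,"az":0.0},{"grip":0.5,"dx":0.0,"dy":0.0,"dz":1.0,"ax":0.0,"ay":0.0,"az":0.0}]}}

```text
time: 9.35
tool_pos: [0.5287, -0.0331, 0.17]
ee_rot: [-3.141, -0.0, 0.956]
force: [-1.8, 0.9, 1.9]
finger_gap: 0.0607
```

Request:
{"op": "drive_tool", "data": {"commands": [{"grip":0.5,"dx":0.0,"dy":0.0,"dz":1.0,"ax":0.0,"ay":0.0,"az":0.0},{"grip":0.5,"dx":0.0,"dy":0.0,"dz":1.0,"ax":0.0,"ay":0.0,"az":0.0}]}}

```text
time: 9.55
tool_pos: [0.5288, -0.033, 0.1699]
ee_rot: [-3.141, -0.001, 0.956]
force: [-4.7, 1.6, 11.8]
finger_gap: 0.0604
```

```bash
python3 -c "
from h import *
st()"
```

```text
t 9.55 p [ 0.5288 -0.033   0.1699] rpy [-3.1411e+00 -8.0000e-04  9.5580e-01] q [-0.37  0.36  0.46  1.94 -0.2   0.89 -0.42] F [-4.71  1.59 11.84] T [0.239 1.292 0.011] gap 0.0604
axis [ 1.e-04  1.e-03 -1.e+00] tool-tilt fix ax,ay [-0.0005 -0.0008  0.    ]
```

Request:
{"op": "drive_tool", "data": {"commands": [{"grip":0.5,"dx":-0.2,"dy":-0.3,"dz":-0.6,"ax":0.0,"ay":0.0,"az":0.0},{"grip":0.5,"dx":-0.2,"dy":-0.3,"dz":-0.9,"ax":0.0,"ay":0.0,"az":-0.09},{"grip":0.5,"dx":-0.2,"dy":-0.3,"dz":-1.2,"ax":0.0,"ay":0.0,"az":-0.18},{"grip":0.5,"dx":-0.2,"dy":-0.3,"dz":-1.2,"ax":0.0,"ay":0.0,"az":-0.18}]}}

```text
time: 9.95
tool_pos: [0.529, -0.0328, 0.1706]
ee_rot: [3.141, -0.001, 1.139]
force: [-1.7, 0.8, 5.4]
finger_gap: 0.0604
```

```bash
python3 -c "
from h import *
st()"
```

```text
t 9.95 p [ 0.529  -0.0328  0.1706] rpy [ 3.1406e+00 -1.3000e-03  1.1388e+00] q [-0.34  0.35  0.42  1.94 -0.18  0.89 -0.25] F [-1.72  0.82  5.45] T [0.353 0.459 0.006] gap 0.0604
axis [ 1.4e-03  8.0e-04 -1.0e+00] tool-tilt fix ax,ay [ 0.001  -0.0013 -0.    ]
```

Request:
{"op": "drive_tool", "data": {"commands": [{"grip":0.5,"dx":0.0,"dy":0.0,"dz":-0.35,"ax":0.0,"ay":0.0,"az":-0.09},{"grip":0.5,"dx":0.0,"dy":0.0,"dz":-0.7,"ax":0.0,"ay":0.0,"az":-0.18},{"grip":0.5,"dx":0.0,"dy":0.0,"dz":-0.7,"ax":0.0,"ay":0.0,"az":-0.18}]}}

```text
time: 10.25
tool_pos: [0.5291, -0.0327, 0.1713]
ee_rot: [3.14, -0.001, 1.318]
force: [-1.6, 2.3, 6.0]
finger_gap: 0.0608
```

Request:
{"op": "drive_tool", "data": {"commands": [{"grip":0.5,"dx":0.0,"dy":0.0,"dz":-0.35,"ax":0.0,"ay":0.0,"az":-0.09},{"grip":0.5,"dx":0.0,"dy":0.0,"dz":-0.6,"ax":0.0,"ay":0.0,"az":-0.18},{"grip":0.5,"dx":0.0,"dy":0.0,"dz":-0.6,"ax":0.0,"ay":0.0,"az":-0.18}]}}

```text
time: 10.55
tool_pos: [0.5291, -0.0326, 0.172]
ee_rot: [3.14, -0.001, 1.497]
force: [-0.8, 1.7, 6.2]
finger_gap: 0.0602
```

Request:
{"op": "drive_tool", "data": {"commands": [{"grip":0.5,"dx":0.0,"dy":0.0,"dz":-0.3,"ax":0.0,"ay":0.0,"az":-0.09},{"grip":0.5,"dx":0.0,"dy":0.0,"dz":-0.3,"ax":0.0,"ay":0.0,"az":-0.09}]}}

```text
time: 10.75
tool_pos: [0.5291, -0.0328, 0.1723]
ee_rot: [3.14, -0.001, 1.587]
force: [-1.6, 2.6, 6.1]
finger_gap: 0.0611
```

Request:
{"op": "drive_tool", "data": {"commands": [{"grip":0.5,"dx":0.0,"dy":0.0,"dz":-0.3,"ax":0.0,"ay":0.0,"az":-0.09},{"grip":0.5,"dx":0.0,"dy":0.0,"dz":-0.3,"ax":0.0,"ay":0.0,"az":-0.09}]}}

```text
time: 10.95
tool_pos: [0.529, -0.0329, 0.1723]
ee_rot: [3.14, -0.0, 1.676]
force: [-0.6, 0.4, 5.3]
finger_gap: 0.0605
```

Request:
{"op": "drive_tool", "data": {"commands": [{"grip":0.5,"dx":0.0,"dy":0.0,"dz":0.0,"ax":0.0,"ay":0.0,"az":-0.07},{"grip":0.5,"dx":0.0,"dy":0.0,"dz":0.0,"ax":0.0,"ay":0.0,"az":-0.07}]}}

```text
time: 11.15
tool_pos: [0.5289, -0.033, 0.172]
ee_rot: [3.14, -0.0, 1.744]
force: [-0.2, 1.9, 3.3]
finger_gap: 0.0604
```

Request:
{"op": "drive_tool", "data": {"commands": [{"grip":0.5,"dx":0.0,"dy":0.0,"dz":0.0,"ax":0.0,"ay":0.0,"az":-0.07},{"grip":0.5,"dx":0.0,"dy":0.0,"dz":0.0,"ax":0.0,"ay":0.0,"az":-0.07}]}}

```text
time: 11.35
tool_pos: [0.5281, -0.0336, 0.1714]
ee_rot: [-3.141, 0.0, 1.813]
force: [0.1, 0.8, 0.1]
finger_gap: 0.0606
```

Request:
{"op": "drive_tool", "data": {"commands": [{"grip":0.5,"dx":0.0,"dy":0.0,"dz":1.0,"ax":0.0,"ay":0.0,"az":-0.04},{"grip":0.5,"dx":0.0,"dy":0.0,"dz":2.0,"ax":0.0,"ay":0.0,"az":-0.04},{"grip":0.5,"dx":0.0,"dy":0.0,"dz":2.0,"ax":0.0,"ay":0.0,"az":-0.04}]}}

```text
time: 11.65
tool_pos: [0.528, -0.0335, 0.1693]
ee_rot: [-3.141, 0.0, 1.853]
force: [-0.4, 1.0, -0.1]
finger_gap: 0.0605
```

Request:
{"op": "drive_tool", "data": {"commands": [{"grip":0.5,"dx":0.0,"dy":0.0,"dz":1.0,"ax":0.0,"ay":0.0,"az":0.0},{"grip":0.5,"dx":0.0,"dy":0.0,"dz":1.0,"ax":0.0,"ay":0.0,"az":0.0}]}}

```text
time: 11.85
tool_pos: [0.5282, -0.0334, 0.1685]
ee_rot: [-3.141, 0.0, 1.855]
force: [0.4, 1.3, -0.9]
finger_gap: 0.0606
```

Request:
{"op": "drive_tool", "data": {"commands": [{"grip":0.5,"dx":0.0,"dy":0.0,"dz":1.0,"ax":0.0,"ay":0.0,"az":0.0},{"grip":0.5,"dx":0.0,"dy":0.0,"dz":1.0,"ax":0.0,"ay":0.0,"az":0.0}]}}

```text
time: 12.05
tool_pos: [0.5283, -0.0333, 0.1677]
ee_rot: [-3.141, 0.0, 1.855]
force: [-0.5, -0.0, -0.8]
finger_gap: 0.0603
```

Request:
{"op": "drive_tool", "data": {"commands": [{"grip":0.5,"dx":0.0,"dy":0.0,"dz":1.0,"ax":0.0,"ay":0.0,"az":0.0},{"grip":0.5,"dx":0.0,"dy":0.0,"dz":1.0,"ax":0.0,"ay":0.0,"az":0.0}]}}

```text
time: 12.25
tool_pos: [0.5284, -0.0333, 0.1667]
ee_rot: [-3.142, -0.0, 1.856]
force: [-1.0, 0.7, -0.2]
finger_gap: 0.0604
```

Request:
{"op": "drive_tool", "data": {"commands": [{"grip":0.5,"dx":0.0,"dy":0.0,"dz":1.0,"ax":0.0,"ay":0.0,"az":0.0},{"grip":0.5,"dx":0.0,"dy":0.0,"dz":1.0,"ax":0.0,"ay":0.0,"az":0.0}]}}

```text
time: 12.45
tool_pos: [0.5284, -0.0333, 0.1658]
ee_rot: [3.142, 0.0, 1.856]
force: [-0.5, 0.1, -0.6]
finger_gap: 0.0606
```

Request:
{"op": "drive_tool", "data": {"commands": [{"grip":0.5,"dx":0.0,"dy":0.0,"dz":0.5,"ax":0.0,"ay":0.0,"az":0.0},{"grip":0.5,"dx":0.0,"dy":0.0,"dz":0.5,"ax":0.0,"ay":0.0,"az":0.0}]}}

```text
time: 12.65
tool_pos: [0.5284, -0.0333, 0.1654]
ee_rot: [3.141, -0.0, 1.856]
force: [-1.8, 0.2, 1.0]
finger_gap: 0.0606
```

Request:
{"op": "drive_tool", "data": {"commands": [{"grip":0.5,"dx":0.0,"dy":0.0,"dz":0.8,"ax":0.0,"ay":0.0,"az":0.0},{"grip":0.5,"dx":0.0,"dy":0.0,"dz":0.9,"ax":0.0,"ay":0.0,"az":0.09},{"grip":0.5,"dx":0.0,"dy":0.0,"dz":1.1,"ax":0.0,"ay":0.0,"az":0.18},{"grip":0.5,"dx":0.0,"dy":0.0,"dz":1.1,"ax":0.0,"ay":0.0,"az":0.18}]}}

```text
time: 13.05
tool_pos: [0.5286, -0.0332, 0.1645]
ee_rot: [3.141, -0.0, 1.675]
force: [-0.8, 0.9, 3.9]
finger_gap: 0.0604
```

```bash
python3 -c "
from h import *
st()"
```

```text
t 13.05 p [ 0.5286 -0.0332  0.1645] rpy [ 3.1412 -0.      1.675 ] q [-0.25  0.35  0.31  1.94 -0.14  0.87  0.24] F [-0.76  0.89  3.89] T [ 0.071  0.282 -0.072] gap 0.0604
axis [ 4.e-04  1.e-04 -1.e+00] tool-tilt fix ax,ay [ 0.0004 -0.      0.    ]
```

Under the threads and turning freely. Running it down.

Request:
{"op": "drive_tool", "data": {"commands": [{"grip":0.5,"dx":0.0,"dy":0.0,"dz":0.2,"ax":0.0,"ay":0.0,"az":0.09},{"grip":0.5,"dx":0.0,"dy":0.0,"dz":0.4,"ax":0.0,"ay":0.0,"az":0.18},{"grip":0.5,"dx":0.0,"dy":0.0,"dz":0.6,"ax":0.0,"ay":0.0,"az":0.27},{"grip":0.5,"dx":0.0,"dy":0.0,"dz":0.6,"ax":0.0,"ay":0.0,"az":0.27}]}}

```text
time: 13.45
tool_pos: [0.5287, -0.0332, 0.164]
ee_rot: [3.141, -0.0, 1.406]
force: [-1.7, 0.6, 5.1]
finger_gap: 0.0603
```

```bash
python3 -c "
from h import *
st()"
```

```text
t 13.45 p [ 0.5287 -0.0332  0.164 ] rpy [ 3.1411e+00 -2.0000e-04  1.4059e+00] q [-0.29  0.36  0.37  1.94 -0.16  0.87 -0.  ] F [-1.75  0.61  5.05] T [ 0.041  0.44  -0.103] gap 0.0603
axis [ 6.e-04  1.e-04 -1.e+00] tool-tilt fix ax,ay [ 0.0005 -0.0002 -0.    ]
```

Request:
{"op": "drive_tool", "data": {"commands": [{"grip":0.5,"dx":0.0,"dy":0.0,"dz":0.2,"ax":0.0,"ay":0.0,"az":0.09},{"grip":0.5,"dx":0.0,"dy":0.0,"dz":0.5,"ax":0.0,"ay":0.0,"az":0.18},{"grip":0.5,"dx":0.0,"dy":0.0,"dz":0.7,"ax":0.0,"ay":0.0,"az":0.27},{"grip":0.5,"dx":0.0,"dy":0.0,"dz":0.7,"ax":0.0,"ay":0.0,"az":0.27}]}}

```text
time: 13.85
tool_pos: [0.5286, -0.0331, 0.1634]
ee_rot: [3.141, -0.0, 1.136]
force: [-1.5, 1.5, 6.7]
finger_gap: 0.0608
```

```bash
python3 -c "
from h import *
st()"
```

```text
t 13.85 p [ 0.5286 -0.0331  0.1634] rpy [ 3.1412e+00 -4.0000e-04  1.1361e+00] q [-0.34  0.36  0.42  1.94 -0.19  0.87 -0.25] F [-1.54  1.52  6.74] T [ 0.051  0.54  -0.074] gap 0.0608
axis [ 5.e-04  2.e-04 -1.e+00] tool-tilt fix ax,ay [ 0.0004 -0.0004  0.    ]
```

Request:
{"op": "drive_tool", "data": {"commands": [{"grip":0.5,"dx":0.0,"dy":0.0,"dz":0.3,"ax":0.0,"ay":0.0,"az":0.07},{"grip":0.5,"dx":0.0,"dy":0.0,"dz":0.5,"ax":0.0,"ay":0.0,"az":0.14},{"grip":0.5,"dx":0.0,"dy":0.0,"dz":0.5,"ax":0.0,"ay":0.0,"az":0.14}]}}

```text
time: 14.15
tool_pos: [0.5287, -0.0332, 0.163]
ee_rot: [3.141, -0.001, 0.997]
force: [-2.7, 1.2, 7.1]
finger_gap: 0.0608
```

```bash
python3 -c "
from h import *
st()"
```

```text
t 14.15 p [ 0.5287 -0.0332  0.163 ] rpy [ 3.1413e+00 -6.0000e-04  9.9670e-01] q [-0.36  0.37  0.45  1.94 -0.21  0.87 -0.37] F [-2.72  1.22  7.07] T [ 0.082  0.605 -0.094] gap 0.0608
axis [ 6.e-04  3.e-04 -1.e+00] tool-tilt fix ax,ay [ 0.0003 -0.0006  0.    ]
```

Request:
{"op": "drive_tool", "data": {"commands": [{"grip":0.5,"dx":0.0,"dy":0.0,"dz":0.2,"ax":0.0,"ay":0.0,"az":0.05},{"grip":0.5,"dx":0.0,"dy":0.0,"dz":0.3,"ax":0.0,"ay":0.0,"az":0.1},{"grip":0.5,"dx":0.0,"dy":0.0,"dz":0.3,"ax":0.0,"ay":0.0,"az":0.1}]}}

```text
time: 14.45
tool_pos: [0.5287, -0.0332, 0.163]
ee_rot: [3.141, -0.001, 0.897]
force: [-3.0, 1.1, 9.0]
finger_gap: 0.0601
```

```bash
python3 -c "
from h import *
st()"
```

```text
t 14.45 p [ 0.5287 -0.0332  0.163 ] rpy [ 3.1414e+00 -7.0000e-04  8.9740e-01] q [-0.38  0.37  0.47  1.94 -0.22  0.88 -0.46] F [-3.    1.08  9.02] T [ 0.078  0.87  -0.034] gap 0.0601
axis [ 6.e-04  5.e-04 -1.e+00] tool-tilt fix ax,ay [ 0.0002 -0.0007  0.    ]
```

Request:
{"op": "drive_tool", "data": {"commands": [{"grip":0.5,"dx":0.0,"dy":0.0,"dz":0.0,"ax":0.0,"ay":0.0,"az":0.05},{"grip":0.5,"dx":0.0,"dy":0.0,"dz":0.0,"ax":0.0,"ay":0.0,"az":0.1},{"grip":0.5,"dx":0.0,"dy":0.0,"dz":0.0,"ax":0.0,"ay":0.0,"az":0.1}]}}

```text
time: 14.75
tool_pos: [0.5287, -0.0331, 0.163]
ee_rot: [3.142, -0.001, 0.797]
force: [-3.5, 1.6, 9.6]
finger_gap: 0.0607
```

```bash
python3 -c "
from h import *
st()"
```

```text
t 14.75 p [ 0.5287 -0.0331  0.163 ] rpy [ 3.1415e+00 -8.0000e-04  7.9740e-01] q [-0.39  0.37  0.5   1.95 -0.23  0.88 -0.55] F [-3.53  1.6   9.57] T [ 0.105  0.856 -0.008] gap 0.0607
axis [ 6.e-04  5.e-04 -1.e+00] tool-tilt fix ax,ay [ 0.0001 -0.0008  0.    ]
```

Request:
{"op": "drive_tool", "data": {"commands": [{"grip":0.5,"dx":0.0,"dy":0.0,"dz":-0.2,"ax":0.0,"ay":0.0,"az":0.04},{"grip":0.5,"dx":0.0,"dy":0.0,"dz":-0.2,"ax":0.0,"ay":0.0,"az":0.07},{"grip":0.5,"dx":0.0,"dy":0.0,"dz":-0.2,"ax":0.0,"ay":0.0,"az":0.07}]}}

```text
time: 15.05
tool_pos: [0.5286, -0.0331, 0.163]
ee_rot: [-3.142, -0.001, 0.728]
force: [-3.7, 0.3, 7.9]
finger_gap: 0.0607
```

Run:
```python
from h import *
st()
s2,D=vision.grab_frame("side")
x0,y0=225,110;c=s2[y0:y0+70,x0:x0+64]
save(cv2.resize(c,None,fx=8,fy=8,interpolation=cv2.INTER_CUBIC),"pics/on.png")
```

```text
t 15.05 p [ 0.5286 -0.0331  0.163 ] rpy [-3.1416e+00 -5.0000e-04  7.2830e-01] q [-0.41  0.38  0.51  1.95 -0.24  0.88 -0.62] F [-3.67  0.35  7.91] T [0.093 0.754 0.158] gap 0.0607
axis [ 4.e-04  4.e-04 -1.e+00] tool-tilt fix ax,ay [-0.     -0.0005  0.    ]
```

View pics/on.png

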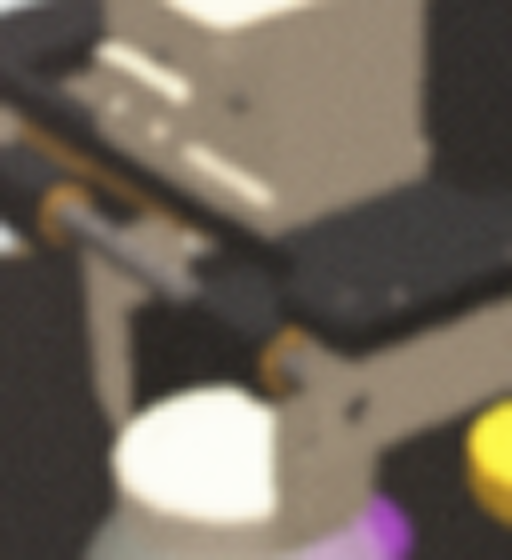

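The lid is seated low on the neck and looks level, and the resisting torque is starting to rise. I'll go on to the stop in small steps.

Request:
{"op": "drive_tool", "data": {"commands": [{"grip":0.5,"dx":0.0,"dy":0.0,"dz":0.0,"ax":0.0,"ay":0.0,"az":0.03},{"grip":0.5,"dx":0.0,"dy":0.0,"dz":0.0,"ax":0.0,"ay":0.0,"az":0.03}]}}

```text
time: 15.3
tool_pos: [0.5283, -0.0329, 0.163]
ee_rot: [-3.141, -0.0, 0.699]
force: [-3.5, 0.9, 8.9]
finger_gap: 0.0605
```

```bash
python3 -c "
from h import *
st()"
```

```text
t 15.3 p [ 0.5283 -0.0329  0.163 ] rpy [-3.1411e+00 -2.0000e-04  6.9930e-01] q [-0.41  0.38  0.52  1.95 -0.24  0.88 -0.64] F [-3.48  0.95  8.85] T [0.208 1.022 0.355] gap 0.0605
axis [-2.e-04  5.e-04 -1.e+00] tool-tilt fix ax,ay [-0.0005 -0.0002 -0.    ]
```

Request:
{"op": "drive_tool", "data": {"commands": [{"grip":0.5,"dx":0.0,"dy":0.0,"dz":0.0,"ax":0.0,"ay":0.0,"az":0.03},{"grip":0.5,"dx":0.0,"dy":0.0,"dz":0.0,"ax":0.0,"ay":0.0,"az":0.03}]}}

```text
time: 15.5
tool_pos: [0.5281, -0.0326, 0.163]
ee_rot: [-3.141, 0.0, 0.671]
force: [-4.2, 0.9, 10.5]
finger_gap: 0.0604
```

```bash
python3 -c "
from h import *
st()"
```

```text
t 15.5 p [ 0.5281 -0.0326  0.163 ] rpy [-3.1407e+00  3.0000e-04  6.7100e-01] q [-0.42  0.38  0.52  1.95 -0.24  0.88 -0.67] F [-4.21  0.91 10.47] T [0.277 1.149 0.779] gap 0.0604
axis [-8.e-04  5.e-04 -1.e+00] tool-tilt fix ax,ay [-0.0009  0.0003 -0.    ]
```

Hard stop: torque rose steeply to about 0.78 Nm (slightly over hand-tight) after roughly 63–66° of turn, with z at the expected home height. I'll relax the load, let go and rise.

Request:
{"op": "drive_tool", "data": {"commands": [{"grip":0.5,"dx":0.0,"dy":0.0,"dz":-0.5,"ax":0.0,"ay":0.0,"az":-0.04},{"grip":0.5,"dx":0.0,"dy":0.0,"dz":-0.5,"ax":0.0,"ay":0.0,"az":-0.04},{"grip":-0.5,"dx":0.0,"dy":0.0,"dz":-0.5,"ax":0.0,"ay":0.0,"az":-0.04},{"grip":-1.0,"dx":0.0,"dy":0.0,"dz":-0.5,"ax":0.0,"ay":0.0,"az":-0.04},{"grip":-1.0,"dx":0.0,"dy":0.0,"dz":-0.5,"ax":0.0,"ay":0.0,"az":-0.04},{"grip":-1.0,"dx":0.0,"dy":0.0,"dz":-0.5,"ax":0.0,"ay":0.0,"az":-0.04},{"grip":-1.0,"dx":0.0,"dy":0.0,"dz":-0.5,"ax":0.0,"ay":0.0,"az":-0.04}]}}

```text
time: 16.2
tool_pos: [0.5283, -0.0334, 0.1626]
ee_rot: [3.142, 0.0, 0.706]
force: [0.5, -0.4, 0.3]
finger_gap: 0.0912
```

Request:
{"op": "drive_tool", "data": {"commands": [{"grip":-1.0,"dx":0.0,"dy":0.0,"dz":-25.0,"ax":0.0,"ay":0.0,"az":0.0},{"grip":-1.0,"dx":0.0,"dy":0.0,"dz":-70.0,"ax":0.0,"ay":0.0,"az":0.0},{"grip":-1.0,"dx":0.0,"dy":0.0,"dz":-110.0,"ax":0.0,"ay":0.0,"az":0.0},{"grip":-1.0,"dx":-30.0,"dy":30.0,"dz":-120.0,"ax":0.0,"ay":0.0,"az":0.0},{"grip":-1.0,"dx":-70.0,"dy":70.0,"dz":-120.0,"ax":0.0,"ay":0.0,"az":0.0},{"grip":-1.0,"dx":-100.0,"dy":100.0,"dz":-120.0,"ax":0.0,"ay":0.0,"az":0.0},{"grip":-1.0,"dx":-130.0,"dy":130.0,"dz":-120.0,"ax":0.0,"ay":0.0,"az":0.0},{"grip":-1.0,"dx":-150.0,"dy":150.0,"dz":-120.0,"ax":0.0,"ay":0.0,"az":0.0},{"grip":-1.0,"dx":-150.0,"dy":150.0,"dz":-120.0,"ax":0.0,"ay":0.0,"az":0.0},{"grip":-1.0,"dx":-150.0,"dy":150.0,"dz":-120.0,"ax":0.0,"ay":0.0,"az":0.0}]}}

```text
time: 17.2
tool_pos: [0.5112, -0.2451, 0.2825]
ee_rot: [-3.141, 0.0, 0.704]
force: [-0.0, 0.4, 0.6]
finger_gap: 0.0916
```

Run:
```python
from h import *
st()
im,Dt=vision.grab_frame("top");s2,D=vision.grab_frame("side")
save(np.hstack([cv2.resize(im[150:230,228:308],(400,400)),cv2.resize(s2[130:210,210:290],(400,400),interpolation=cv2.INTER_CUBIC)]),"pics/end.png")
for n,I,DD,c in(("side",s2,D,(254,163)),("top",im,Dt,(268,185))):
    x,y=c;m=I[y-22:y+22,x-22:x+22].min(2)>150
    P=[]
    for r,q in np.argwhere(m):
        d=DD[r+y-22,q+x-22]
        if d>0:
            w=at_d(n,(q+x-22,r+y-22),d)
            if w[2]>.162 and np.hypot(w[0]-.528,w[1]+.033)<.027:P.append(w)
    P=np.array(P)
    if len(P)>10:
        A=np.c_[P[:,:2]-P[:,:2].mean(0),np.ones(len(P))];f=np.linalg.lstsq(A,P[:,2],rcond=None)[0]
        print(n,len(P),"mean",P.mean(0).round(4),"slope",f[:2].round(3))
```

```text
t 17.2 p [ 0.5112 -0.2451  0.2825] rpy [-3.1411e+00  1.0000e-04  7.0410e-01] q [-0.13  0.32  0.66  1.74 -0.21  1.16 -0.27] F [-0.05  0.35  0.65] T [-0.1    0.108 -0.022] gap 0.0916
axis [-4.e-04  3.e-04 -1.e+00] tool-tilt fix ax,ay [-0.0005  0.0001  0.    ]
side 278 mean [ 0.5278 -0.033   0.1692] slope [0.001 0.001]
top 459 mean [ 0.5279 -0.0329  0.1681] slope [ 0.002 -0.005]
```

View pics/end.png

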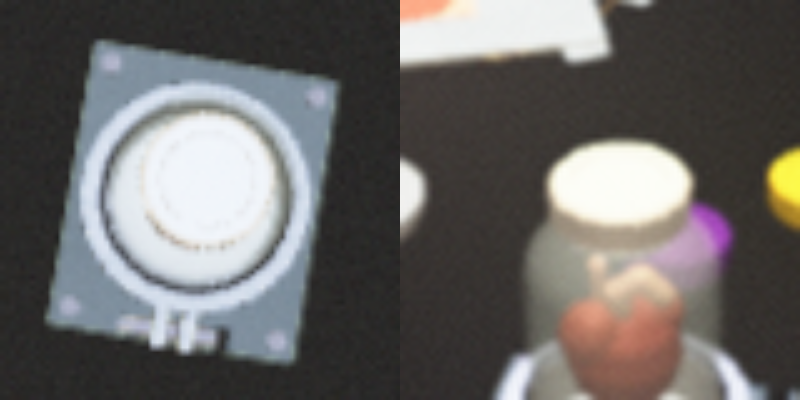

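The released lid sits centred and level on the jar: tilt under 0.005 rad, and the top at z of about 0.1685 against an expected 0.168. I'm handing the job in.

```bash
python3 -c "
from h import *
print(job.finish_job())"
```

```text
the job is handed in; nothing more can be done
None
```

The larger white lid is screwed down on the jar, released and standing level, and the job is handed in. It took about 17 s of the 58 s allowed.

**How it went:** I gripped the lid twice at different angles so it sat centred in the jaws, then lowered it onto the neck with about 5–12 N. The lugs rode up the threads as I turned it back, and dropped into a gap after about 49°. I then turned it clockwise about 66° to a hard stop, eased the load off and let go.

**Last checks:**
- **Height:** it finished about 9.3 mm below the top of the threads (9.5 expected) and about 2.5 mm below first contact with the ring. The cameras put the lid's top at z = 0.168–0.169 m, against about 0.168 expected.
- **Level and centred:** tilt was 0.005 rad or less, and the lid was within about 1 mm of the jar axis.
- **Bystanders:** I never moved anything against them, but the last picture was only a close crop of the jar, so I did not re-check each one.

**What disagreed:**
- **Torque:** at the stop it briefly read about 0.78 Nm, over the 0.3–0.6 Nm hand-tight range.
- **Height during the last turn:** the measured height stayed the same over the last 19° or so. My light press had probably already squeezed the ring down before the threads pulled it there.

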